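# Find the unbolted cover of the lock box

## Task

Three of the four covers on the lock box are bolted from inside and one is not: press gently on the thumb marks, one after another, until you find the cover that rocks. Then push that cover right open, so that it stands upright or leans back against its stop, and leave it standing open. Do not disturb the loose lock, plug and fitting on the bench.

Things in the scene. Friction and masses are not known exactly. Their poses are not given: they have to be found in the camera images.
- lockbox: grey steel lock box fixed to the bench, 132 (x) x 352 (y) x 75 mm high; origin at the centre of its underside, x axis to its far side (away from the robot), y along the row. In its top, flush, lie four identical steel covers in a row along y at 84 mm pitch, each balanced on a cross pin along y. Inside, a bolt under the far half blocks three covers, drawn at random; the fourth is free
- cover1 (a joint): tilt of the first (leftmost, +y end) cover, rad: 0 closed, flush; grows as its far half goes down into the box and its near half rises; 1.57 upright; stop at 1.83, leaning away from the robot. Bolted: under 0.05 of play. Unbolted: 2 to 4 N on the mark tilts it; no spring, the stiff pin (0.04 N m of friction) keeps it at any angle it is left at. The near half cannot go down
- cover1_mark (a point): where to press: centre of a flat round 24 mm thumb mark on the upper face of the first (leftmost, +y end) cover, 28 mm to the far side of its pin; moves with the cover. Under the far half there is 45 mm of free room if the cover is unbolted
- cover1_edge (a point): middle of the near edge (robot's side) of the first (leftmost, +y end) cover, half-way through its 4 mm thickness, 55 mm from the pin; moves with the cover. Once it is raised, the cover can be pushed further open here, from the robot's side, up and away from the robot
- cover1_pin (a point): middle of the pin axis of the first (leftmost, +y end) cover, 2 mm below the box's top; fixed to the box, with its axes. The cover is a plate 100 (x) x 71 (y) x 4 mm, reaching 55 mm from the pin to the robot's side and 45 mm to the far side, in an opening 107 x 74 mm
- cover2 (a joint): tilt of the second cover, rad: 0 closed, flush; grows as its far half goes down into the box and its near half rises; 1.57 upright; stop at 1.83, leaning away from the robot. Bolted: under 0.05 of play. Unbolted: 2 to 4 N on the mark tilts it; no spring, the stiff pin (0.04 N m of friction) keeps it at any angle it is left at. The near half cannot go down
- cover2_mark (a point): where to press: centre of a flat round 24 mm thumb mark on the upper face of the second cover, 28 mm to the far side of its pin; moves with the cover. Under the far half there is 45 mm of free room if the cover is unbolted
- cover2_edge (a point): middle of the near edge (robot's side) of the second cover, half-way through its 4 mm thickness, 55 mm from the pin; moves with the cover. Once it is raised, the cover can be pushed further open here, from the robot's side, up and away from the robot
- cover2_pin (a point): middle of the pin axis of the second cover, 2 mm below the box's top; fixed to the box, with its axes. The cover is a plate 100 (x) x 71 (y) x 4 mm, reaching 55 mm from the pin to the robot's side and 45 mm to the far side, in an opening 107 x 74 mm
- cover3 (a joint): tilt of the third cover, rad: 0 closed, flush; grows as its far half goes down into the box and its near half rises; 1.57 upright; stop at 1.83, leaning away from the robot. Bolted: under 0.05 of play. Unbolted: 2 to 4 N on the mark tilts it; no spring, the stiff pin (0.04 N m of friction) keeps it at any angle it is left at. The near half cannot go down
- cover3_mark (a point): where to press: centre of a flat round 24 mm thumb mark on the upper face of the third cover, 28 mm to the far side of its pin; moves with the cover. Under the far half there is 45 mm of free room if the cover is unbolted
- cover3_edge (a point): middle of the near edge (robot's side) of the third cover, half-way through its 4 mm thickness, 55 mm from the pin; moves with the cover. Once it is raised, the cover can be pushed further open here, from the robot's side, up and away from the robot
- cover3_pin (a point): middle of the pin axis of the third cover, 2 mm below the box's top; fixed to the box, with its axes. The cover is a plate 100 (x) x 71 (y) x 4 mm, reaching 55 mm from the pin to the robot's side and 45 mm to the far side, in an opening 107 x 74 mm
- cover4 (a joint): tilt of the fourth (rightmost, -y end) cover, rad: 0 closed, flush; grows as its far half goes down into the box and its near half rises; 1.57 upright; stop at 1.83, leaning away from the robot. Bolted: under 0.05 of play. Unbolted: 2 to 4 N on the mark tilts it; no spring, the stiff pin (0.04 N m of friction) keeps it at any angle it is left at. The near half cannot go down
- cover4_mark (a point): where to press: centre of a flat round 24 mm thumb mark on the upper face of the fourth (rightmost, -y end) cover, 28 mm to the far side of its pin; moves with the cover. Under the far half there is 45 mm of free room if the cover is unbolted
- cover4_edge (a point): middle of the near edge (robot's side) of the fourth (rightmost, -y end) cover, half-way through its 4 mm thickness, 55 mm from the pin; moves with the cover. Once it is raised, the cover can be pushed further open here, from the robot's side, up and away from the robot
- cover4_pin (a point): middle of the pin axis of the fourth (rightmost, -y end) cover, 2 mm below the box's top; fixed to the box, with its axes. The cover is a plate 100 (x) x 71 (y) x 4 mm, reaching 55 mm from the pin to the robot's side and 45 mm to the far side, in an opening 107 x 74 mm
- lock: bystander: loose flat rim lock, 95 x 120 x 24 mm with a bolt stub and a 50 mm tab, lying on the bench off the left end of the box; origin at the centre of its underside
- plug: bystander: loose black round electric plug, 42 mm across, 22 mm high with two 18 mm brass pins upward, standing on the bench on the robot's side of the box; origin at the centre of its underside
- fitting: bystander: loose brass pipe fitting, 28 mm across, 42 mm tall, standing on the bench off the right end of the box; origin at the centre of its underside

How it is judged:
By the outcome, as a careful person would: the job done as asked, in the order asked, and still so for the second after the job is handed in, with the robot touching nothing.
It also fails if it takes over 54 s, if anything falls off the work surface, if the arm or the gripper's body presses on something with over 40 N, if the wrist force passes 120 N, or if a joint passes its speed limit or range.

## Robot

A 6-joint arm with a two-finger parallel gripper is mounted at the origin on the work surface. World frame = base frame: x ahead of the robot, y to its left, z up, the work surface at z = 0. Lengths are in m, angles in rad, forces in N, time in s.
With the tool pointing down it reaches from about 0.25 to 0.775 m from the base axis. Payload 4 kg.
Tool frame: the origin (TCP) lies between the finger pads; the fingertips stand 14 mm ahead of it and the grasp point (between the pads) lies 5 mm behind it (robot.nose_length is the distance from the TCP to the fingertips, in m); z points along the fingers, y is the direction in which the jaws open and shut (so a half turn about z gives the same grasp; the last joint's range is limited). The gripper opens to 94 mm and grips with 3 to 60 N. Pads are 16 mm wide; open, the fingers measure 119 mm over their backs; the gripper's body (75 mm by 177 mm) begins 78 mm behind the grasp point.
Start: joints at [-1.405, 0.087, 1.371, -0, 1.684, -0.103], TCP at [0.146, -0.53, 0.196] pointing down, gripper open.
Joint ranges: [-3.1, 3.1], [-0.76, 2.03], [0.27, 2.55], [-1.08, 4.22], [0.17, 2.65], [-2.57, 2.57]. Speed limits (rad/s): [2.79, 2.79, 3.14, 3.14, 3.14, 3.14].

## Interface

Orientations are given as [roll, pitch, yaw] about the fixed x, y, z axes, in that order (R = Rz(yaw) Ry(pitch) Rx(roll)).
In Python, from bench import robot, eyes, finder gives the robot as it stands.
- The arm moves only by the tool play_rows, never from a script. Its argument "rows" is a list of rows, each an object with "linear": the shift along the tool's x, y, z in cm, a list of three; "spin": the turn about the tool's z in degrees. A call has 1 to 12 rows; each row shifts and turns the commanded pose from where the row before left it, along the tool's axes as they then stand; what a row does not reach is not made up. A row lasts 1/12 s, in which the tool goes at most 41.7 mm and 7.16 degrees, less where a joint would pass 70% of its speed; a pose out of reach is approached as far as the arm can. A call with a gripper value outside its range is refused whole. "claw" is the finger opening in cm, from 0 to 9.4, set as the call begins (left out, the last holds). The fingers move at their own pace and stop on an object; the grip force is fixed at half the most. Time passes only in rows, so rows that do not move let the fingers close. It gives the time, the measured TCP pose, the force and the opening at its end, in the units of the state.
- robot.get_obs(): the state, without advancing time (a new reading comes with each control period).
- eyes.snapshot(name): name is "scene" or "side" or "wrist"; returns a dict with "frame" (420x560x3 uint8, red, green, blue), "fx", "fy", "cx", "cy" (pixels), "rvec" (rotation vector, rad) and "tvec" (3), from world to camera coordinates, as OpenCV has them; the wrist camera has in their place "mount" (4x4, takes a point from camera to tool coordinates, whose origin is the TCP and whose axes are the flange's). Camera axes: x right, y down, z forward; pixel columns grow to the right and rows downward; lengths in m; the calibration is good to about 2 mm. A picture is of the moment at which its call begins: read the wrist's pose just before it. There is no depth.
- robot.close_job(): hands the job in, once; it reports no verdict.
Trained networks look in a picture, given as the dict that the camera call returned (one of the last four; its "shot" number tells which), for a name from the list of things; names that differ only in an ending like _2 or _b are one class to them, and where a whole thing is asked for, a point or a joint stands for the part that bears it (a point fixed in the world has none). Each returns a list of dicts, best first, with "conf" (0 to 1); they miss things now and then, are a little off and sometimes report something else, mostly with a low value. They report only what shows in the picture. A call takes as long as a camera call.
- finder.silhouettes(picture, name): "pixels" (420x560 bool, what is visible of it) and "box" ([centre column, centre row, width, height] in pixels, round what is visible of it).
The state is a dict: "time": time; "joint_positions": joint angles; "qvel": joint speeds; "joint_torque": joint torques, N m; "tool_pos": TCP position; "ee_rot": TCP orientation; "wrist_force": force on the tool from outside, world axes, zero at the start; "wrist_torque": the same for the moment, N m; "width": finger opening in m.
Only numpy, scipy, OpenCV 4.12 (cv2) and the standard library are available. Lean on these libraries where they do the work, as an engineer would, in place of code of your own. Each camera call takes 0.05 s, during which the arm holds its last target. There are 200 camera calls.

## Working session

There is one attempt and no reset: what is moved stays moved. The work goes in short steps, Python scripts to look and compute and a tool call to move; the robot and the scene stay as the last step left them, time stands still between calls to the robot, and variables do not carry over. Pictures are saved under pics/ and viewed, about 8 in all and at most 12, crops included, and the job is handed in when it is done.

Besides the shell and the picture viewer there is one more tool, called after ">>>" as name(argument=value, ...), one argument or row to a line, values as JSON. play_rows: Moves the arm, as the interface text tells. Its arguments: {"type":"object","properties":{"rows":{"type":"array"},"claw":{"type":"number"}},"required":["rows"]}

```bash
mkdir -p pics; ls; cat > h.py <<'E'
import numpy as np, cv2
from bench import robot, eyes, finder
def cam(s):
    R=cv2.Rodrigues(np.array(s["rvec"],float))[0]; t=np.array(s["tvec"],float).ravel(); return R,t
def proj(s,P):
    R,t=cam(s); q=np.atleast_2d(P)@R.T+t
    return np.c_[s["fx"]*q[:,0]/q[:,2]+s["cx"], s["fy"]*q[:,1]/q[:,2]+s["cy"]]
def back(s,uv,z):
    R,t=cam(s); d=R.T@np.array([(uv[0]-s["cx"])/s["fx"],(uv[1]-s["cy"])/s["fy"],1]); c=-R.T@t
    return c+d*(z-c[2])/d[2]
def save(s,n): cv2.imwrite("pics/"+n,cv2.cvtColor(s["frame"],cv2.COLOR_RGB2BGR))
E
python3 - <<'E'
from h import *
print({k:np.round(v,3) for k,v in robot.get_obs().items()})
for n in("scene","side"):
    s=eyes.snapshot(n); save(s,n+"0.png"); R,t=cam(s); print(n,-R.T@t,R[2])
    for o in ("lockbox","cover1_mark","cover1","plug","fitting","lock"):
        for d in finder.silhouettes(s,o)[:5]: print(o,round(d["conf"],2),np.round(d["box"],1), back(s,d["box"][:2],0.075 if o[0]=='c' or o=='lockbox' else 0).round(3))
E
```

```text
pics
{'time': np.float64(0.0), 'joint_positions': array([-1.405,  0.088,  1.372, -0.   ,  1.684, -0.103]), 'qvel': array([-0.001,  0.   ,  0.001, -0.002,  0.001, -0.003]), 'joint_torque': array([ 0.0000e+00, -3.4018e+01, -3.0242e+01,  7.2000e-02,  3.3000e-02,
       -0.0000e+00]), 'tool_pos': array([ 0.146, -0.53 ,  0.195]), 'ee_rot': array([-3.139, -0.   ,  0.269]), 'wrist_force': array([-0.61 ,  0.805,  0.604]), 'wrist_torque': array([ 0.036, -0.02 ,  0.016]), 'width': np.float64(0.094)}
scene [1.05198285 0.26970097 0.8782087 ] [-0.51959655 -0.22891313 -0.82317569]
lockbox 0.65 [252.1 208.7 150.4 101.6] [ 0.559 -0.009  0.075]
cover1_mark 0.67 [300.5 218.4  45.7  44.5] [0.541 0.106 0.075]
cover1 0.95 [203.9 183.1  43.1  42.4] [ 0.535 -0.152  0.075]
cover1 0.88 [265.6 206.8  43.   39.3] [0.542 0.018 0.075]
cover1 0.75 [299.4 216.   45.2  42.8] [0.536 0.101 0.075]
cover1 0.7 [235.3 194.9  43.4  40.5] [ 0.538 -0.064  0.075]
plug 0.59 [285.9 180.9  13.8  16.1] [0.395 0.011 0.   ]
plug 0.19 [252.  208.7 153.6 100.7] [ 0.514 -0.036  0.   ]
fitting 0.44 [164.9 196.7  11.4  17.4] [ 0.567 -0
[... 230 characters left out ...]
1] [ 0.22656393  0.56582569 -0.79278627]
lockbox 0.64 [256.9 190.5  58.2  39.2] [0.546 0.088 0.075]
lockbox 0.55 [285.8 259.4 138.5 193.4] [ 0.535 -0.075  0.075]
cover1_mark 0.64 [253.2 190.9  59.5  38.3] [0.539 0.09  0.075]
cover1_mark 0.47 [207.8 260.9  22.1  21.7] [ 0.412 -0.025  0.075]
cover1 0.9 [253.4 188.1  58.6  35.5] [0.542 0.096 0.075]
cover1 0.73 [268.7 222.7  64.6  45.7] [0.537 0.008 0.075]
cover1 0.71 [305.9 299.6  72.9  54.9] [ 0.535 -0.156  0.075]
cover1 0.66 [287.8 259.6  66.5  49.9] [ 0.538 -0.077  0.075]
plug 0.78 [205.4 261.6  24.2  23.3] [0.411 0.023 0.   ]
fitting 0.88 [357.3 355.5  22.4  22.4] [ 0.588 -0.247  0.   ]
lock 0.7 [236.7 163.2  76.3  48.5] [0.552 0.243 0.   ]
```

```bash
python3 - <<'E'
import cv2,numpy as np
a=cv2.imread("pics/scene0.png")[130:310,130:410]; b=cv2.imread("pics/side0.png")[130:390,160:420]
a=cv2.resize(a,(800,514),interpolation=cv2.INTER_CUBIC); b=cv2.resize(b,(600,600),interpolation=cv2.INTER_CUBIC)
cv2.imwrite("pics/a.png",a);cv2.imwrite("pics/b.png",b)
E
```

```text
(no output)
```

View pics/a.png

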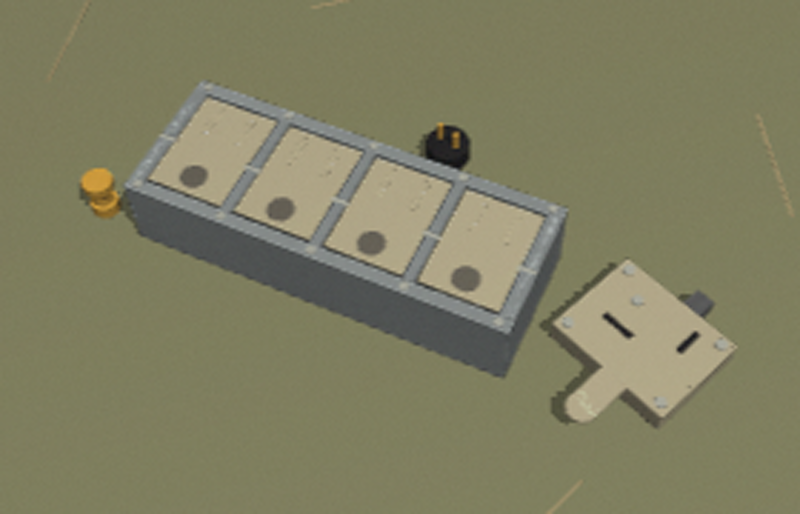

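View pics/b.png

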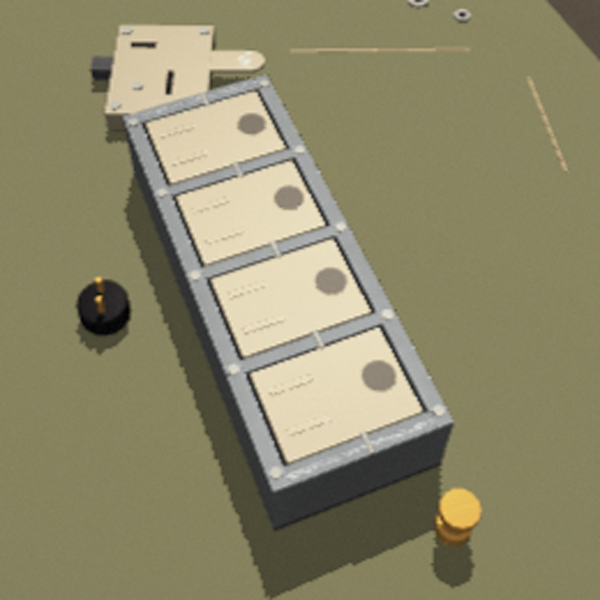

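```bash
cat >> h.py <<'E'
MX=0.028; 
def w(p,P): # p=x,y,yaw of box, P box frame
    c,s=np.cos(p[2]),np.sin(p[2]); P=np.atleast_2d(P); return np.c_[p[0]+c*P[:,0]-s*P[:,1],p[1]+s*P[:,0]+c*P[:,1],P[:,2]]
E
python3 - <<'E'
from h import *
from scipy.optimize import least_squares
A=eyes.snapshot("scene");B=eyes.snapshot("side")
ma=np.array([(466,278),(371,242),(280,209),(193,176)])/2.857+130
mb=np.array([(251,123),(289,197),(331,280),(379,375)])/2.3077+[160,130]
ca=np.array([(205,83),(570,210),(508,332),(128,183)])/2.857+130
cb=np.array([(275,491),(126,116),(265,77),(452,420)])/2.3077+[160,130]
Y=np.array([.126,.042,-.042,-.126])
K=np.array([(-.066,-.176,.075),(-.066,.176,.075),(.066,.176,.075),(.066,-.176,.075)])
def r(p):
    M=w(p,np.c_[np.full(4,p[3]),Y,np.full(4,.075)]); C=w(p,K)
    return np.r_[(proj(A,M)-ma).ravel(),(proj(B,M)-mb).ravel(),(proj(A,C)-ca).ravel(),(proj(B,C)-cb).ravel()]
f=least_squares(r,[.54,-.03,0,.033],loss='soft_l1'); print(f.x,np.round(r(f.x).reshape(-1,2),1).tolist())
p=f.x; print(w(p,np.c_[np.full(4,p[3]),Y,np.full(4,.075)]).round(4))
for sn,(s,m) in dict(A=(A,ma),B=(B,mb)).items(): print(sn,[back(s,q,.075).round(3).tolist() for q in m])
E
```

```text
[ 0.53623915 -0.02817068 -0.02650502  0.03320357] [[-1.3, 0.4], [-1.1, 0.6], [-1.0, 0.2], [-0.9, 0.3], [-0.6, -0.4], [-0.9, -0.5], [-0.8, -0.4], [-0.9, -0.5], [-2.2, -1.3], [-1.9, -0.7], [-1.1, 0.7], [-2.9, 1.0], [-1.9, -0.2], [-2.6, -0.8], [-0.2, -2.2], [0.3, -0.0]]
[[ 0.5728  0.0969  0.075 ]
 [ 0.5705  0.0129  0.075 ]
 [ 0.5683 -0.071   0.075 ]
 [ 0.5661 -0.155   0.075 ]]
A [[0.571, 0.099, 0.075], [0.568, 0.015, 0.075], [0.567, -0.069, 0.075], [0.564, -0.153, 0.075]]
B [[0.573, 0.096, 0.075], [0.572, 0.011, 0.075], [0.569, -0.072, 0.075], [0.567, -0.156, 0.075]]
```

>>> play_rows(
  rows=[
    {"linear": [0, 0, 0], "spin": 5.6},
    {"linear": [0, 0, 0], "spin": 5.6},
    {"linear": [0, 0, 0], "spin": 5.7},
    {"linear": [2.5, -2.3, 0], "spin": 0},
    {"linear": [2.5, -2.3, 0], "spin": 0},
    {"linear": [2.5, -2.3, 0], "spin": 0},
    {"linear": [2.5, -2.3, 0], "spin": 0},
    {"linear": [2.5, -2.3, 0], "spin": 0},
    {"linear": [2.5, -2.3, 0], "spin": 0},
    {"linear": [2.5, -2.3, 0], "spin": 0},
    {"linear": [2.5, -2.3, 0], "spin": 0},
    {"linear": [2.5, -2.3, 0], "spin": 0},
  ],
  claw=0,
)

```text
time: 1.8
tool_pos: [0.3775, -0.328, 0.1961]
ee_rot: [3.141, -0.0, -0.026]
wrist_force: [1.1, -0.5, -0.7]
width: 0.0174
```

>>> play_rows(
  rows=[
    {"linear": [2.5, -2.3, 0], "spin": 0},
    {"linear": [2.5, -2.3, 0], "spin": 0},
    {"linear": [2.5, -2.3, 0], "spin": 0},
    {"linear": [2.5, -2.3, 0], "spin": 0},
    {"linear": [2.5, -2.3, 0], "spin": 0},
    {"linear": [2.5, -2.3, 0], "spin": 0},
    {"linear": [2.5, -2.3, 0], "spin": 0},
    {"linear": [1.0, -1.8, 0], "spin": 0},
    {"linear": [0, 0, 0], "spin": 0},
    {"linear": [0, 0, 0], "spin": 0},
  ],
)

```text
time: 2.63
tool_pos: [0.5663, -0.1544, 0.1955]
ee_rot: [3.141, 0.001, -0.024]
wrist_force: [0.5, 0.3, 0.3]
width: 0.0007
```

>>> play_rows(
  rows=[
    {"linear": [0, 0, 2], "spin": 0},
    {"linear": [0, 0, 2.5], "spin": 0},
    {"linear": [0, 0, 2.5], "spin": 0},
    {"linear": [0, 0, 1.8], "spin": 0},
    {"linear": [0, 0, 0.9], "spin": 0},
    {"linear": [0, 0, 0.4], "spin": 0},
    {"linear": [0, 0, 0.2], "spin": 0},
    {"linear": [0, 0, 0.1], "spin": 0},
    {"linear": [0, 0, 0], "spin": 0},
    {"linear": [0, 0, 0], "spin": 0},
  ],
)

```text
time: 3.47
tool_pos: [0.5668, -0.1556, 0.0934]
ee_rot: [3.141, -0.003, -0.026]
wrist_force: [0.3, -0.0, -0.4]
width: 0.0004
```

>>> play_rows(
  rows=[
    {"linear": [0, 0, 0.1], "spin": 0},
    {"linear": [0, 0, 0.1], "spin": 0},
    {"linear": [0, 0, 0], "spin": 0},
    {"linear": [0, 0, 0], "spin": 0},
  ],
)

```text
time: 3.8
tool_pos: [0.566, -0.1551, 0.0899]
ee_rot: [3.142, 0.0, -0.026]
wrist_force: [-0.5, -0.1, -0.1]
width: 0.0005
```

>>> play_rows(
  rows=[
    {"linear": [0, 0, 0.1], "spin": 0},
    {"linear": [0, 0, 0.1], "spin": 0},
    {"linear": [0, 0, 0], "spin": 0},
    {"linear": [0, 0, 0], "spin": 0},
  ],
)

```text
time: 4.13
tool_pos: [0.5659, -0.1551, 0.0877]
ee_rot: [-3.142, 0.0, -0.026]
wrist_force: [-0.6, 0.3, -0.1]
width: 0.0004
```

>>> play_rows(
  rows=[
    {"linear": [0, 0, 0.1], "spin": 0},
    {"linear": [0, 0, 0.1], "spin": 0},
    {"linear": [0, 0, 0], "spin": 0},
    {"linear": [0, 0, 0], "spin": 0},
  ],
)

```text
time: 4.47
tool_pos: [0.5659, -0.1551, 0.0858]
ee_rot: [3.142, 0.0, -0.026]
wrist_force: [0.1, 0.1, -0.1]
width: 0.0001
```

>>> play_rows(
  rows=[
    {"linear": [0, 0, 0.1], "spin": 0},
    {"linear": [0, 0, 0.1], "spin": 0},
    {"linear": [0, 0, 0], "spin": 0},
    {"linear": [0, 0, 0], "spin": 0},
  ],
)

```text
time: 4.8
tool_pos: [0.5659, -0.1551, 0.0837]
ee_rot: [-3.142, 0.0, -0.026]
wrist_force: [0.1, 0.4, -0.4]
width: -0.0
```

```bash
python3 - <<'E'
from h import *
print(robot.nose_length)
b=eyes.snapshot("side"); a=eyes.snapshot("scene")
print(robot.get_obs()["wrist_force"],robot.get_obs()["tool_pos"])
x=cv2.resize(b["frame"][230:370,220:400],None,fx=2.9,fy=2.9,interpolation=2)
y=cv2.resize(a["frame"][110:250,160:300],None,fx=2,fy=2,interpolation=2)
im=np.zeros((406,805,3),np.uint8); im[:x.shape[0],:522]=x[:,:522]; im[:280,523:803]=y
cv2.imwrite("pics/c.png",im[:,:800,::-1])
E
```

```text
0.014
[0.01614014 0.05556039 0.50814511] [ 0.56602407 -0.1551309   0.0838786 ]
```

View pics/c.png

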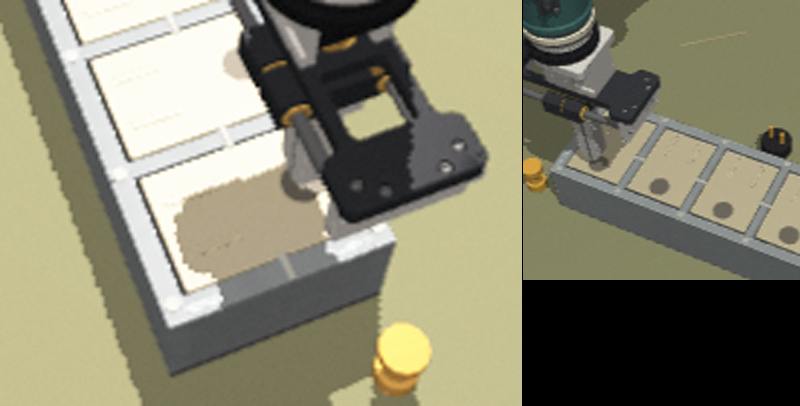

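>>> play_rows(
  rows=[
    {"linear": [0, 0, 0.1], "spin": 0},
    {"linear": [0, 0, 0.1], "spin": 0},
    {"linear": [0, 0, 0], "spin": 0},
    {"linear": [0, 0, 0], "spin": 0},
  ],
)

```text
time: 5.23
tool_pos: [0.5659, -0.1551, 0.0817]
ee_rot: [3.142, 0.0, -0.026]
wrist_force: [-0.3, -0.1, 0.0]
width: 0.0005
```

>>> play_rows(
  rows=[
    {"linear": [0, 0, 0.1], "spin": 0},
    {"linear": [0, 0, 0.1], "spin": 0},
    {"linear": [0, 0, 0], "spin": 0},
    {"linear": [0, 0, 0], "spin": 0},
  ],
)

```text
time: 5.57
tool_pos: [0.5659, -0.1551, 0.0797]
ee_rot: [-3.142, 0.0, -0.026]
wrist_force: [-0.3, 0.0, -0.5]
width: 0.0005
```

```bash
python3 - <<'E'
from h import *
a=eyes.snapshot("scene");b=eyes.snapshot("side")
x=cv2.resize(a["frame"][120:230,160:300],None,fx=4,fy=4,interpolation=2)
y=cv2.resize(b["frame"][240:380,220:320],None,fx=2.4,fy=2.4,interpolation=2)
im=np.zeros((440,800,3),np.uint8); im[:,:560]=x; im[:336,560:]=y
cv2.imwrite("pics/d.png",im[:,:,::-1])
E
```

```text
(no output)
```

View pics/d.png

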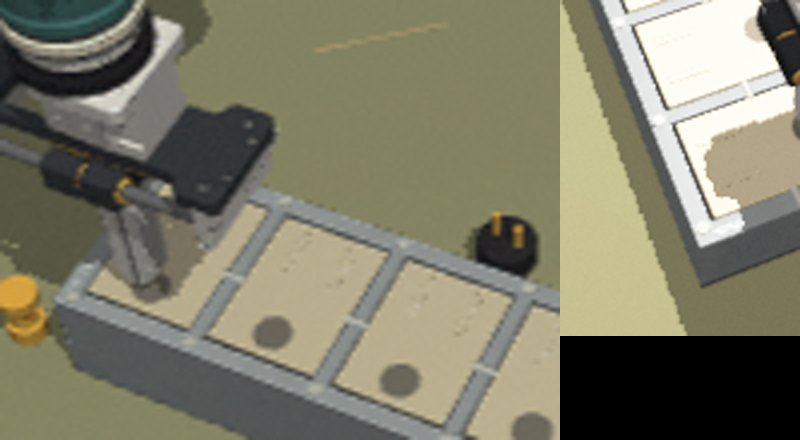

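```bash
python3 - <<'E'
from h import *
a=eyes.snapshot("scene");b=eyes.snapshot("side")
for s in(a,b):print(proj(s,np.array([[.5659,-.1551,z] for z in(.0657,.075,.085)])).round(1), proj(s,np.array([[.5661,-.155,.075]])))
print(robot.get_obs()["wrist_force"],robot.get_obs()["wrist_torque"],robot.get_obs()["joint_torque"])
x=cv2.resize(a["frame"][170:210,170:230],None,fx=9,fy=9,interpolation=2)
y=cv2.resize(b["frame"][270:320,300:330],None,fx=7,fy=7,interpolation=2)
im=np.zeros((360,760,3),np.uint8); im[:,:540]=x; im[:350,545:755]=y
cv2.imwrite("pics/e.png",im[:,:,::-1])
E
```

```text
[[197.3 194.2]
 [196.6 191.9]
 [195.9 189.3]] [[196.62585453 191.92545613]]
[[322.9 294.8]
 [323.3 292.1]
 [323.7 289.2]] [[323.36898465 292.03772283]]
[0.19850598 0.099692   0.65960509] [ 0.02245704  0.00778992 -0.07160909] [ 4.17657848e-04 -3.83652234e+01 -2.90789080e+01  3.92964436e-02
 -6.41797297e-02  1.20617381e-05]
```

View pics/e.png

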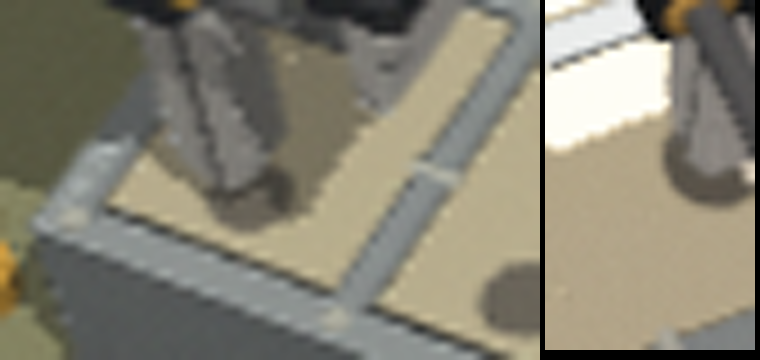

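>>> play_rows(
  rows=[
    {"linear": [0, 0, 0.1], "spin": 0},
    {"linear": [0, 0, 0.1], "spin": 0},
    {"linear": [0, 0, 0], "spin": 0},
  ],
)

```text
time: 6.02
tool_pos: [0.5658, -0.1551, 0.0776]
ee_rot: [-3.141, 0.0, -0.026]
wrist_force: [-0.2, -0.5, -0.5]
width: 0.0005
```

>>> play_rows(
  rows=[
    {"linear": [0, 0, 0.1], "spin": 0},
    {"linear": [0, 0, 0.1], "spin": 0},
    {"linear": [0, 0, 0], "spin": 0},
  ],
)

```text
time: 6.27
tool_pos: [0.5659, -0.1551, 0.0756]
ee_rot: [-3.142, 0.0, -0.026]
wrist_force: [-0.3, -0.8, 0.2]
width: 0.0003
```

>>> play_rows(
  rows=[
    {"linear": [0, 0, 0.1], "spin": 0},
    {"linear": [0, 0, 0.1], "spin": 0},
    {"linear": [0, 0, 0], "spin": 0},
  ],
)

```text
time: 6.52
tool_pos: [0.5659, -0.1551, 0.0736]
ee_rot: [-3.142, 0.0, -0.026]
wrist_force: [-0.4, 1.0, 0.5]
width: 0.0007
```

```bash
python3 - <<'E'
from h import *
a=eyes.snapshot("scene");b=eyes.snapshot("side")
print(robot.get_obs()["wrist_force"])
x=cv2.resize(a["frame"][150:210,165:235],None,fx=6,fy=6,interpolation=2)
y=cv2.resize(b["frame"][250:340,270:330],None,fx=4,fy=4,interpolation=2)
z=cv2.resize(cv2.imread("pics/side0.png")[250:340,270:330,::-1],None,fx=2,fy=2,interpolation=2)
im=np.zeros((360,790,3),np.uint8); im[:,:420]=x; im[:360,425:665]=y; im[:180,668:788]=z
cv2.imwrite("pics/f.png",im[:,:,::-1])
E
```

```text
[ 0.36697951 -0.05828284 -0.13197111]
```

View pics/f.png

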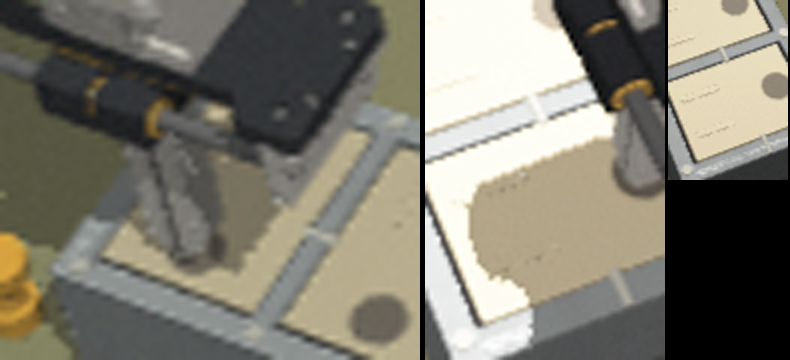

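>>> play_rows(
  rows=[
    {"linear": [0, 0, 0.1], "spin": 0},
    {"linear": [0, 0, 0.1], "spin": 0},
    {"linear": [0, 0, 0], "spin": 0},
  ],
)

```text
time: 6.87
tool_pos: [0.5659, -0.1551, 0.0716]
ee_rot: [-3.142, 0.0, -0.026]
wrist_force: [-0.5, -0.1, -0.2]
width: 0.0003
```

>>> play_rows(
  rows=[
    {"linear": [0, 0, 0.1], "spin": 0},
    {"linear": [0, 0, 0.1], "spin": 0},
    {"linear": [0, 0, 0], "spin": 0},
  ],
)

```text
time: 7.12
tool_pos: [0.5659, -0.1551, 0.0696]
ee_rot: [-3.142, 0.0, -0.026]
wrist_force: [0.2, 0.0, -0.9]
width: 0.0008
```

```bash
python3 - <<'E'
from h import *
from scipy.optimize import least_squares
A=eyes.snapshot("scene");B=eyes.snapshot("side")
print(robot.get_obs()["wrist_force"])
ma=np.array([(466,278),(371,242),(280,209),(193,176)])/2.857+130
mb=np.array([(251,123),(289,197),(331,280),(379,375)])/2.3077+[160,130]
Y=np.array([.126,.042,-.042,-.126])
def r(p):
    M=w(p,np.c_[np.full(4,.033),Y,np.full(4,p[3])])
    return np.r_[(proj(A,M)-ma).ravel(),(proj(B,M)-mb).ravel()]
f=least_squares(r,[.54,-.03,0,.075]); p=f.x;print(p,np.round(f.fun,1)); print(w(p,np.c_[np.full(4,.033),Y,np.full(4,p[3])]).round(4))
# finger tip triangulation needs view
x=cv2.resize(A["frame"][165:210,170:235],None,fx=8,fy=8,interpolation=2)
y=cv2.resize(B["frame"][270:315,295:330],None,fx=8,fy=8,interpolation=2)
im=np.zeros((360,800,3),np.uint8); im[:,:520]=x; im[:,520:]=y
cv2.imwrite("pics/g.png",im[:,:,::-1])
E
```

```text
[ 0.27741781 -0.14188191  0.0414146 ]
[ 0.53644503 -0.02819576 -0.02376973  0.07448811] [-1.2  0.4 -1.   0.7 -0.9  0.4 -0.9  0.6 -0.7 -0.2 -1.  -0.4 -0.8 -0.3
 -0.7 -0.4]
[[ 0.5724  0.097   0.0745]
 [ 0.5704  0.013   0.0745]
 [ 0.5684 -0.071   0.0745]
 [ 0.5664 -0.1549  0.0745]]
```

View pics/g.png

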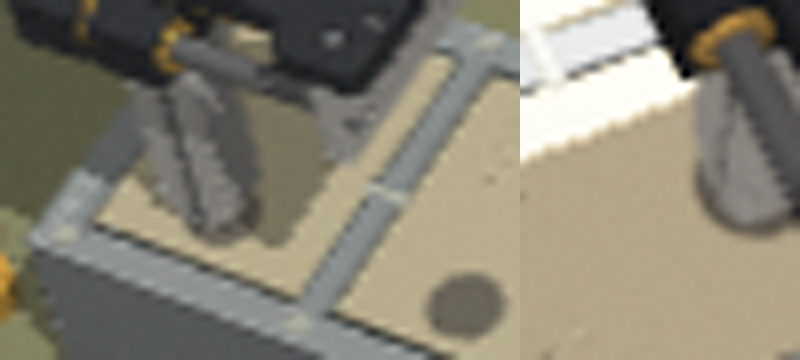

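>>> play_rows(
  rows=[
    {"linear": [0, 0, 0.1], "spin": 0},
    {"linear": [0, 0, 0.1], "spin": 0},
    {"linear": [0, 0, 0], "spin": 0},
  ],
)

```text
time: 7.47
tool_pos: [0.5659, -0.1551, 0.0676]
ee_rot: [-3.142, 0.0, -0.026]
wrist_force: [-0.0, -0.2, 0.9]
width: 0.0003
```

>>> play_rows(
  rows=[
    {"linear": [0, 0, 0.1], "spin": 0},
    {"linear": [0, 0, 0.1], "spin": 0},
    {"linear": [0, 0, 0], "spin": 0},
  ],
)

```text
time: 7.72
tool_pos: [0.566, -0.1551, 0.0658]
ee_rot: [3.142, -0.0, -0.026]
wrist_force: [-0.5, -0.2, 0.7]
width: 0.0005
```

>>> play_rows(
  rows=[
    {"linear": [0, 0, 0.1], "spin": 0},
    {"linear": [0, 0, 0.1], "spin": 0},
    {"linear": [0, 0, 0], "spin": 0},
  ],
)

```text
time: 7.97
tool_pos: [0.5662, -0.1552, 0.0653]
ee_rot: [3.141, -0.001, -0.026]
wrist_force: [-2.2, 0.9, 4.8]
width: 0.0006
```

>>> play_rows(
  rows=[
    {"linear": [0, 0, 0.1], "spin": 0},
    {"linear": [0, 0, 0], "spin": 0},
    {"linear": [0, 0, 0], "spin": 0},
  ],
)

```text
time: 8.22
tool_pos: [0.5662, -0.1552, 0.0653]
ee_rot: [3.141, -0.001, -0.026]
wrist_force: [-3.0, 1.2, 8.6]
width: 0.0008
```

```bash
python3 - <<'E'
from h import *
a=eyes.snapshot("scene");o=robot.get_obs();print(o["wrist_force"],o["wrist_torque"],o["tool_pos"])
b=eyes.snapshot("wrist");print(b["mount"]);save(b,"w.png");s=cv2.resize(a["frame"][110:220,150:290],None,fx=2,fy=2)
im=np.zeros((420,780,3),np.uint8);im[:,:500]=b["frame"][:,30:530];im[:220,500:]=s;cv2.imwrite("pics/i.png",im[:,:,::-1])
E
```

```text
[-3.87564262  0.90127066  9.46505762] [0.28690817 0.6705253  0.0152153 ] [ 0.56618872 -0.15518218  0.06530571]
[[ 7.35210013e-04 -9.71924097e-01 -2.35293454e-01  6.78641524e-02]
 [ 9.99999099e-01  9.78930072e-04 -9.19007188e-04  1.46527104e-04]
 [ 1.12354107e-03 -2.35292566e-01  9.71923940e-01 -1.89220098e-01]
 [ 0.00000000e+00  0.00000000e+00  0.00000000e+00  1.00000000e+00]]
```

View pics/i.png

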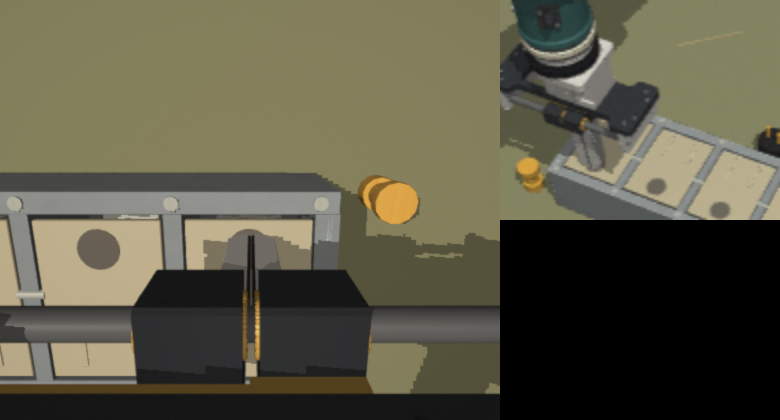

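```bash
python3 - <<'E'
from h import *
from scipy.spatial.transform import Rotation as Ro
b=eyes.snapshot("wrist");o=robot.get_obs();M=np.linalg.inv(np.array(b["mount"]))
def pj(P): 
    q=M[:3,:3]@P+M[:3,3]; return np.round([b["fx"]*q[0]/q[2]+b["cx"],b["fy"]*q[1]/q[2]+b["cy"]],0)
for L in(-.009,0,.014): print(L,[pj(np.array([x,0,L])) for x in(-.008,.008)])
T=Ro.from_euler('xyz',o["ee_rot"]).as_matrix()
for dz in(0,.01,.02,.023): 
  print(dz,[pj(T.T@(np.array(c)-o["tool_pos"]-[0,0,dz])) for c in([.5664,-.1549,.0745],[.5684,-.071,.0745],[.599,-.028+.088-.254-.008,.075])])
E
```

```text
-0.009 [array([281., 262.]), array([281., 235.])]
0 [array([281., 256.]), array([281., 230.])]
0.014 [array([281., 247.]), array([281., 223.])]
0 [array([280., 248.]), array([131., 248.]), array([366., 189.])]
0.01 [array([280., 242.]), array([138., 242.]), array([362., 186.])]
0.02 [array([280., 237.]), array([145., 237.]), array([358., 183.])]
0.023 [array([280., 235.]), array([147., 235.]), array([357., 182.])]
```

>>> play_rows(
  rows=[
    {"linear": [0, 0, -1.0], "spin": 0},
    {"linear": [0, 0, -0.5], "spin": 0},
    {"linear": [0, -2.8, 0], "spin": 0},
    {"linear": [0, -2.8, 0], "spin": 0},
    {"linear": [0, -2.8, 0], "spin": 0},
    {"linear": [0, 0, 0.5], "spin": 0},
    {"linear": [0, 0, 0.5], "spin": 0},
    {"linear": [0, 0, 0.2], "spin": 0},
    {"linear": [0, 0, 0.1], "spin": 0},
    {"linear": [0, 0, 0.1], "spin": 0},
    {"linear": [0, 0, 0.1], "spin": 0},
    {"linear": [0, 0, 0], "spin": 0},
  ],
)

```text
time: 9.37
tool_pos: [0.5683, -0.0719, 0.063]
ee_rot: [3.141, -0.0, -0.027]
wrist_force: [0.0, 0.6, 1.5]
width: 0.0004
```

>>> play_rows(
  rows=[
    {"linear": [0, 0, 0.1], "spin": 0},
    {"linear": [0, 0, 0.1], "spin": 0},
    {"linear": [0, 0, 0.1], "spin": 0},
    {"linear": [0, 0, 0], "spin": 0},
  ],
)

```text
time: 9.7
tool_pos: [0.5682, -0.0717, 0.0597]
ee_rot: [3.141, 0.0, -0.026]
wrist_force: [-1.2, -0.5, 1.9]
width: 0.0007
```

>>> play_rows(
  rows=[
    {"linear": [0, 0, 0.2], "spin": 0},
    {"linear": [0, 0, 0.2], "spin": 0},
    {"linear": [0, 0, 0.2], "spin": 0},
    {"linear": [0, 0, 0.2], "spin": 0},
    {"linear": [0, 0, 0], "spin": 0},
  ],
)

```text
time: 10.12
tool_pos: [0.5682, -0.0711, 0.0513]
ee_rot: [-3.142, 0.0, -0.026]
wrist_force: [0.8, 0.1, 1.7]
width: 0.0004
```

>>> play_rows(
  rows=[
    {"linear": [0, 0, 0.2], "spin": 0},
    {"linear": [0, 0, 0.2], "spin": 0},
    {"linear": [0, 0, 0.2], "spin": 0},
    {"linear": [0, 0, 0.2], "spin": 0},
    {"linear": [0, 0, 0], "spin": 0},
  ],
)

```text
time: 10.53
tool_pos: [0.568, -0.071, 0.0431]
ee_rot: [-3.141, 0.001, -0.026]
wrist_force: [0.9, -0.1, 1.1]
width: 0.0003
```

>>> play_rows(
  rows=[
    {"linear": [0, 0, -2], "spin": 0},
    {"linear": [0, 0, -2.5], "spin": 0},
    {"linear": [0, 0, -2.5], "spin": 0},
    {"linear": [0, 0, -2.5], "spin": 0},
    {"linear": [0, 0, -0.5], "spin": 0},
    {"linear": [-2, 0, 0], "spin": 0},
    {"linear": [-2.5, 0, 0], "spin": 0},
    {"linear": [-2.5, 0, 0], "spin": 0},
    {"linear": [-2.5, 0, 0], "spin": 0},
    {"linear": [-0.7, 0, 0], "spin": 0},
    {"linear": [0, 0, 0], "spin": 0},
  ],
)

```text
time: 11.45
tool_pos: [0.4647, -0.0682, 0.1428]
ee_rot: [-3.141, 0.001, -0.027]
wrist_force: [0.1, 0.8, 0.8]
width: 0.0006
```

```bash
python3 - <<'E'
from h import *
a=eyes.snapshot("scene");b=eyes.snapshot("side");print(robot.get_obs()["wrist_force"])
x=cv2.resize(a["frame"][110:250,160:320],None,fx=2.5,fy=2.5,interpolation=2)
y=cv2.resize(b["frame"][160:360,200:400],None,fx=2,fy=2,interpolation=2)
im=np.zeros((400,800,3),np.uint8); im[:350,:400]=x; im[:,400:]=y
cv2.imwrite("pics/j.png",im[:,:,::-1])
E
```

```text
[0.56340768 0.04196202 0.546667  ]
```

View pics/j.png

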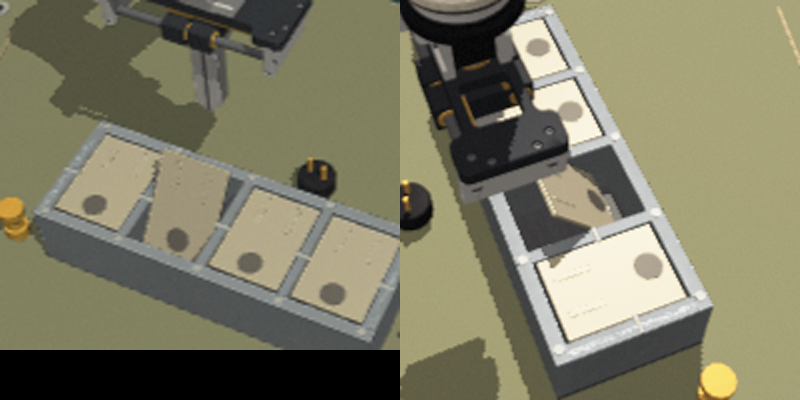

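>>> play_rows(
  rows=[
    {"linear": [0, 0, 1.5], "spin": 0},
    {"linear": [0, 0, 1.9], "spin": 0},
    {"linear": [0, 0, 1.0], "spin": 0},
    {"linear": [0.8, 0, 0], "spin": 0},
    {"linear": [0.8, 0, 0], "spin": 0},
    {"linear": [0.5, 0, 0], "spin": 0},
    {"linear": [0.5, 0, 0], "spin": 0},
    {"linear": [0.5, 0, 0], "spin": 0},
    {"linear": [0.5, 0, 0], "spin": 0},
    {"linear": [0.4, 0, 0], "spin": 0},
    {"linear": [0, 0, 0], "spin": 0},
  ],
)

```text
time: 12.47
tool_pos: [0.5073, -0.0696, 0.1002]
ee_rot: [3.141, -0.001, -0.026]
wrist_force: [0.5, 0.6, -0.6]
width: 0.0006
```

>>> play_rows(
  rows=[
    {"linear": [0.4, 0, 0], "spin": 0},
    {"linear": [0.4, 0, 0], "spin": 0},
    {"linear": [0.4, 0, 0], "spin": 0},
    {"linear": [0.4, 0, 0], "spin": 0},
    {"linear": [0.4, 0, 0], "spin": 0},
    {"linear": [0, 0, 0], "spin": 0},
  ],
)

```text
time: 12.97
tool_pos: [0.5272, -0.0701, 0.0998]
ee_rot: [3.142, -0.001, -0.026]
wrist_force: [-0.7, -0.5, 0.2]
width: 0.0005
```

>>> play_rows(
  rows=[
    {"linear": [0.2, 0, 0], "spin": 0},
    {"linear": [0.2, 0, 0], "spin": 0},
    {"linear": [0.2, 0, 0], "spin": 0},
    {"linear": [0.2, 0, 0], "spin": 0},
    {"linear": [0.1, 0, 0], "spin": 0},
    {"linear": [0, 0, 0], "spin": 0},
  ],
)

```text
time: 13.47
tool_pos: [0.5353, -0.0703, 0.0996]
ee_rot: [3.142, 0.0, -0.026]
wrist_force: [-0.3, -0.8, -1.3]
width: 0.0003
```

```bash
python3 - <<'E'
from h import *
a=eyes.snapshot("scene");b=eyes.snapshot("side");print(robot.get_obs()["wrist_force"])
x=cv2.resize(a["frame"][110:250,160:320],None,fx=2.5,fy=2.5,interpolation=2)
y=cv2.resize(b["frame"][160:360,200:400],None,fx=2,fy=2,interpolation=2)
im=np.zeros((400,800,3),np.uint8); im[:350,:400]=x; im[:,400:]=y
cv2.imwrite("pics/k.png",im[:,:,::-1])
E
```

```text
[-0.09404673  0.10452761 -0.4563656 ]
```

View pics/k.png

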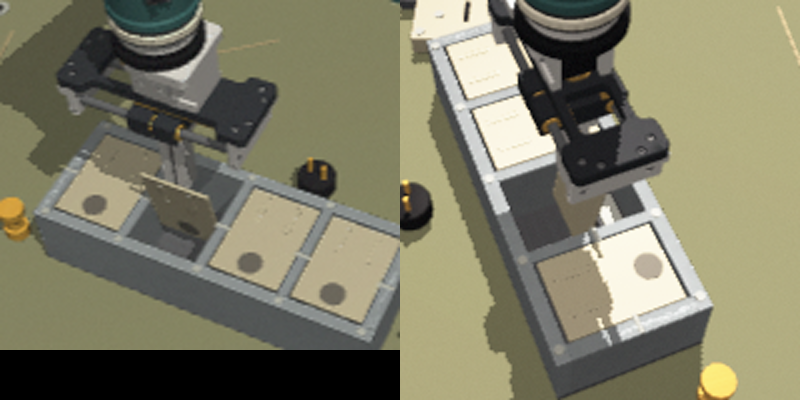

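>>> play_rows(
  rows=[
    {"linear": [0.1, 0, 0], "spin": 0},
    {"linear": [0.1, 0, 0], "spin": 0},
    {"linear": [0.1, 0, 0], "spin": 0},
    {"linear": [0.1, 0, 0], "spin": 0},
    {"linear": [0, 0, 0], "spin": 0},
  ],
)

```text
time: 13.98
tool_pos: [0.5387, -0.0704, 0.0997]
ee_rot: [-3.142, 0.002, -0.026]
wrist_force: [-2.4, 0.3, 0.1]
width: 0.0005
```

>>> play_rows(
  rows=[
    {"linear": [0.1, 0, 0], "spin": 0},
    {"linear": [0.1, 0, 0], "spin": 0},
    {"linear": [0, 0, 0], "spin": 0},
  ],
)

```text
time: 14.23
tool_pos: [0.539, -0.0704, 0.0995]
ee_rot: [-3.142, 0.006, -0.026]
wrist_force: [-7.7, 0.3, 1.6]
width: 0.0004
```

>>> play_rows(
  rows=[
    {"linear": [-0.3, 0, 0], "spin": 0},
    {"linear": [-0.7, 0, 0], "spin": 0},
    {"linear": [-2, 0, 0], "spin": 0},
    {"linear": [-2.5, 0, 0], "spin": 0},
    {"linear": [-2.5, 0, 0], "spin": 0},
    {"linear": [-2.5, 0, 0], "spin": 0},
    {"linear": [0, 0, -2], "spin": 0},
    {"linear": [0, 0, -2.5], "spin": 0},
    {"linear": [0, 0, -2.5], "spin": 0},
    {"linear": [0, 0, -2], "spin": 0},
    {"linear": [0, 0, 0], "spin": 0},
    {"linear": [0, 0, 0], "spin": 0},
  ],
)

```text
time: 15.23
tool_pos: [0.4375, -0.068, 0.1914]
ee_rot: [3.14, -0.005, -0.026]
wrist_force: [0.6, 0.7, -0.1]
width: 0.0005
```

```bash
python3 - <<'E'
from h import *
a=eyes.snapshot("scene");b=eyes.snapshot("side");o=robot.get_obs();print(o["wrist_force"],o["tool_pos"])
x=cv2.resize(a["frame"][110:310,160:400],None,fx=2,fy=2,interpolation=2)
y=cv2.resize(b["frame"][160:380,240:400],None,fx=2,fy=2,interpolation=2)
im=np.zeros((440,800,3),np.uint8); im[:400,:480]=x; im[:,480:]=y
cv2.imwrite("pics/l.png",im[:,:,::-1])
for n,s in(("scene",a),("side",b)):
  for k in("plug","fitting","lock"): print(n,k,[(round(d["conf"],2),np.round(d["box"],1).tolist()) for d in finder.silhouettes(s,k)[:1]])
E
```

```text
[ 0.01802912  0.37358029 -0.31142278] [ 0.4358992  -0.06756676  0.18878906]
scene plug [(0.63, [287.9, 182.2, 15.7, 16.7])]
scene fitting [(0.57, [165.9, 197.7, 15.4, 18.3])]
scene lock [(0.68, [356.6, 253.5, 66.3, 58.4])]
side plug [(0.6, [206.2, 261.4, 19.6, 21.5])]
side fitting [(0.71, [361.1, 355.5, 17.1, 21.8])]
side lock [(0.68, [253.2, 155.4, 50.4, 36.6])]
```

View pics/l.png

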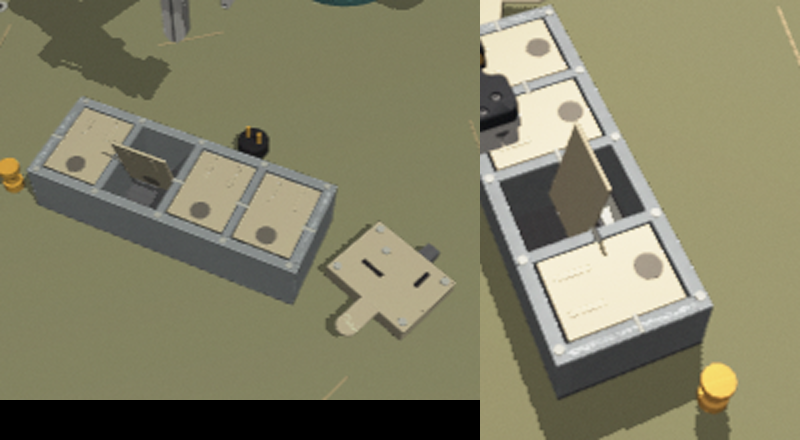

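```bash
python3 - <<'E'
from h import *
a=eyes.snapshot("scene")
for t in(1.4,1.57,1.7,1.83):
  print(t,(proj(a,np.array([[.5404-.055*np.cos(t),-.070+d,.073+.055*np.sin(t)] for d in(-.0355,.0355)]))-[160,110])*2)
E
```

```text
1.4 [[117.41993665 127.77117265]
 [172.13111554 145.9430593 ]]
1.57 [[113.65078689 133.01802803]
 [168.61304347 151.38413702]]
1.7 [[110.85347063 137.66270261]
 [165.96042765 156.17264864]]
1.83 [[108.19063993 142.76326962]
 [163.39779904 161.40974028]]
```

Seen top-edge corners at about (112,144) and (168,163) match a tilt of about 1.8 rad, so the cover is at its stop.

```bash
python3 -c "
from h import *
print(robot.close_job())"
```

```text
the job is handed in; nothing more can be done
None
```

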